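Pack the spice tins tight and lid the box

TASK

Move every spice tin from the turntable into the clear storage box, standing upright and squared up in one straight row that carries on from the tin already against the end wall, broad face to broad face, each butted flush against its neighbour with no gap. When the row is complete, put the hard silicone lid on the box so that it sits fully down all round. Leave the other kitchen things where they are.

Things in the scene. Friction and masses are not known exactly. Their poses are not given: they have to be found in the camera images.
- turntable: round wooden turntable (lazy Susan), disc 310 mm across and flat without a rim, its top 30 mm above the counter; the disc spins freely on a fixed foot and turns at a touch, carrying what stands on it. Origin on the axis at counter height; the foot does not move.
- box: open clear-plastic storage box fixed on the counter, outside 260 (x) x 138 (y) x 80 tall, walls and floor 4 thick: 252 x 130 inside, floor at z = 4, rim at z = 80 mm. Origin: centre of its underside. tin0 already stands against its +x end wall (the end farther from the robot); the row grows from there towards -x
- lid: loose grey hard-silicone lid of the box, 250 g: plate 270 (x) x 148 (y) x 6 with a lip below, 8 deep, 242 x 120 outside, that drops inside the box rim (5 mm play all round; either way round fits). A pull bar 90 long along x, 16 wide, stands on its middle, 14 to 44 mm above the origin. Origin: centre of the lip's underside, on the counter at the start, 72 mm above the box's origin when seated
- tin0: same closed spice tin as the others: plain metal upright block, 36 (its x) x 62 (its y) x 64 tall, about 150 g; origin at the centre of its underside, z up out of its cap. This one stands in the box at the start, its flat 62 mm face against the +x end wall, in the middle of the box's width.
- tin1: same closed spice tin as the others: plain metal upright block, 36 (its x) x 62 (its y) x 64 tall, about 150 g; origin at the centre of its underside, z up out of its cap. Starts upright on the turntable, or is absent (3 to 5 of these five are there).
- tin2: same closed spice tin as the others: plain metal upright block, 36 (its x) x 62 (its y) x 64 tall, about 150 g; origin at the centre of its underside, z up out of its cap. Starts upright on the turntable, or is absent (3 to 5 of these five are there).
- tin3: same closed spice tin as the others: plain metal upright block, 36 (its x) x 62 (its y) x 64 tall, about 150 g; origin at the centre of its underside, z up out of its cap. Starts upright on the turntable, or is absent (3 to 5 of these five are there).
- tin4: same closed spice tin as the others: plain metal upright block, 36 (its x) x 62 (its y) x 64 tall, about 150 g; origin at the centre of its underside, z up out of its cap. Starts upright on the turntable, or is absent (3 to 5 of these five are there).
- tin5: same closed spice tin as the others: plain metal upright block, 36 (its x) x 62 (its y) x 64 tall, about 150 g; origin at the centre of its underside, z up out of its cap. Starts upright on the turntable, or is absent (3 to 5 of these five are there).
- jug: blue plastic reamer jug, about 112 across, 152 tall, bystander; origin centre of underside
- tumbler: green glass tumbler, 72 across, 110 tall, bystander; origin centre of underside
- spoon: steel tablespoon 190 long lying on the counter on the left, bystander; origin at its underside near the middle
- mug: white mug, 80 across, 95 tall, bystander; origin centre of underside
Things that resemble listed ones, but are neither listed nor needed, are in the scene too. Leave any orange look-alike of the tin1 alone. What is shaped like the tin2 but orange is not meant.

How it is judged:
By the outcome, as a careful person would: the job done as asked, in the order asked, and still so for the second after the job is handed in, with the robot touching nothing.
Of tin1, tin2, tin3, tin4, tin5 only 3 to 5 are there at a start; the rules pass over those that are not, and their reading is None.
At some moment in a run one of lid may be knocked a few centimetres aside while the robot is not near it.
Once in a run the grip may slacken for a moment while it holds something.
It also fails if it takes over 210 s, if anything falls off the work surface, if the arm or the gripper's body presses on something with over 40 N, if the wrist force passes 120 N, or if a joint passes its speed limit or range.

ROBOT

A 7-joint arm with a two-finger parallel gripper is mounted at the origin on the work surface. World frame = base frame: x ahead of the robot, y to its left, z up, the work surface at z = 0. Lengths are in m, angles in rad, forces in N, time in s.
With the tool pointing down it reaches from about 0.425 to 0.8 m from the base axis. Payload 8.3 kg.
Tool frame: the origin (TCP) lies at the centre of the arm's flange, where the gripper is bolted on; the fingertips stand 173 mm ahead of it and the grasp point (between the pads) lies 155 mm ahead of it; z points along the fingers, y is the line along which they close (so a half turn about z gives the same grasp; the last joint's range is limited). The gripper opens to 85 mm and grips with 20 to 120 N. Pads are 22 mm wide; open, the fingers measure 114 mm over their backs; the gripper's body (76 mm by 85 mm) begins 54 mm behind the grasp point. The pads swing forward as they close: fully open they stand 13 mm farther back than shut.
Start: joints at [-1.401, 0.383, 0.016, 1.37, -0.006, 1.388, -0.046], TCP at [0.144, 0.608, 0.405] pointing down, gripper open.
Joint ranges: [-2.95, 2.95], [-0.25, 2.06], [-1.52, 1.56], [0.18, 2.33], [-1.44, 4.58], [0.02, 2.06], [-3.01, 3.01]. Speed limits (rad/s): [2.39, 2.39, 3.01, 3.01, 3.14, 3.14, 3.14].

INTERFACE

Orientations are given as a rotation vector (axis times angle).
In Python, from bench import monitor, eyes, ctrl gives the robot as it stands.
- The arm moves only by the tool play_rows, never from a script. Its argument "rows" is a list of rows, each a list of 3 entries, a list of its own where there are three numbers: the shift along the tool's x, y, z in m, then the turn, a rotation vector about the tool's x, y, z in rad, then the opening, from 0 (shut) to 1 (fully open). A call has 1 to 12 rows; each row is the pose to reach, as a shift and turn from the pose commanded when the call began, along the tool's axes at that moment; what a row does not reach only later rows make up. A row lasts 1/8 s, in which the tool goes at most 62.5 mm and 10.7 degrees, less where a joint would pass 70% of its speed; a pose out of reach is approached as far as the arm can. A call with a gripper value outside its range is refused whole. The fingers move at their own pace and stop on an object; "newtons" is the grip in N (left out, the last holds). Time passes only in rows, so rows that repeat a pose let the fingers close. It gives the time, the measured TCP pose, the force, the opening and the grip force at its end, in the units of the state.
- monitor.observe(): the state, without advancing time (a new reading comes with each control period).
- eyes.capture(name): name is "side" or "top"; returns a dict with "pixels" (480x640x3 uint8, red, green, blue), "range_z" (480x640 float32, m along the optical axis (not along the pixel's ray), 0 where there is no reading), "fx", "fy", "cx", "cy" (pixels), "position" and "orientation" of the camera in the world. Camera axes: x right, y up, looking along -z (the intrinsics and any distortion apply to the point x, -y, -z); pixel columns grow to the right and rows downward; lengths in m; the calibration is good to about 2 mm. A picture is of the moment at which its call begins.
- ctrl.hand_in(): hands the job in; it is judged then, once.
The state is a dict: "clock": time; "joints": joint angles; "qvel": joint speeds; "effort": joint torques, N m; "ee_pos": TCP position; "orientation": TCP orientation; "contact_force": force on the tool from outside, world axes, zero at the start; "wrist_torque": the same for the moment, N m; "finger_gap": finger opening in m; "gripper_force": force on a finger pad.
Only numpy, scipy, OpenCV 4.12 (cv2) and the standard library are available. Lean on these libraries where they do the work, as an engineer would, in place of code of your own. Each camera call takes 0.05 s, during which the arm holds its last target. There are 200 camera calls.

## Working session

There is one attempt and no reset: what is moved stays moved. The work goes in short steps, Python scripts to look and compute and a tool call to move; the robot and the scene stay as the last step left them, time stands still between calls to the robot, and variables do not carry over. Pictures are saved under pics/ and viewed, at most 14 in all, crops included, and the job is handed in when it is done.

Besides the shell and the picture viewer there is one more tool, called after "Request:" as name(argument=value, ...) on one line, values as JSON. play_rows: Moves the arm, as the interface text tells. Its arguments: {"type":"object","properties":{"rows":{"type":"array"},"newtons":{"type":"number"}},"required":["rows"]}

```bash
ls; mkdir -p pics; python3 - <<'E'
from bench import monitor, eyes
import cv2, pickle
s=monitor.observe(); print(s)
for n in("top","side"):
    c=eyes.capture(n); pickle.dump(c,open(f'/tmp/{n}.pkl','wb')); cv2.imwrite(f'pics/{n}0.png',c['pixels'][...,::-1])
    print(n,[c[k] for k in("fx","fy","cx","cy","position","orientation")],c.keys())
E
```

```text
pics
{'clock': 0.0, 'joints': array([-1.40096347,  0.3842399 ,  0.01635015,  1.37115734, -0.00631442,
        1.38817647, -0.04648374]), 'qvel': array([ 0.00013684,  0.00065195, -0.00076433, -0.00018243, -0.00059475,
        0.00063452, -0.00087576]), 'effort': array([ 5.10606824e-04, -6.27594209e+01,  8.44344422e-01, -3.71814930e+01,
        1.64009171e-02,  1.44653444e-02, -3.09253934e-06]), 'ee_pos': array([0.14405572, 0.60800622, 0.40367581]), 'orientation': array([-3.64571371e-01, -3.12015135e+00,  3.01715693e-03]), 'contact_force': array([ 1.10910785, -0.56879795, -0.42846131]), 'wrist_torque': array([-0.0371184 , -0.01355302,  0.07091265]), 'gripper_force': 0.0, 'finger_gap': 0.08556029770298344}
top [467.6975107424612, 467.6975107424612, 324.1389873437273, 245.51567074176413, array([ 0.19475437, -0.00807979,  1.3854762 ]), array([ 0.16102099, -0.15759168, -1.56474606])] dict_keys(['pixels', 'range_z', 'fx', 'fy', 'cx', 'cy', 'position', 'orientation'])
side [493.7007574435034, 493.7007574435034, 322.9367073542298, 241.67731779724238, array([-0.10095924, -0.79582049,  0.99803005]), array([ 0.78439001, -0.26417148, -0.57857918])] dict_keys(['pixels', 'range_z', 'fx', 'fy', 'cx', 'cy', 'position', 'orientation'])
```

View pics/top0.png

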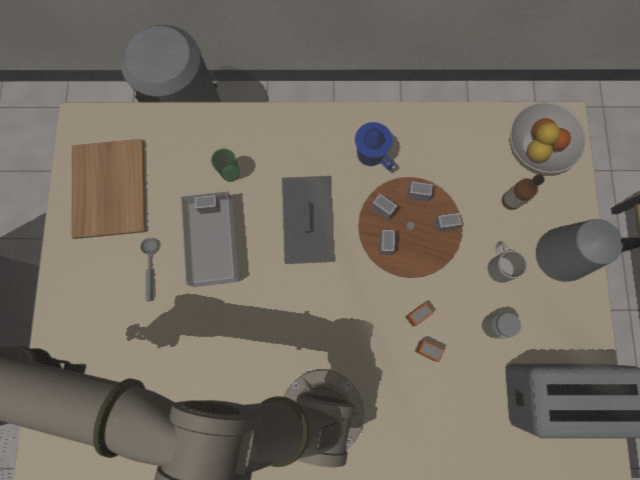

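View pics/side0.png

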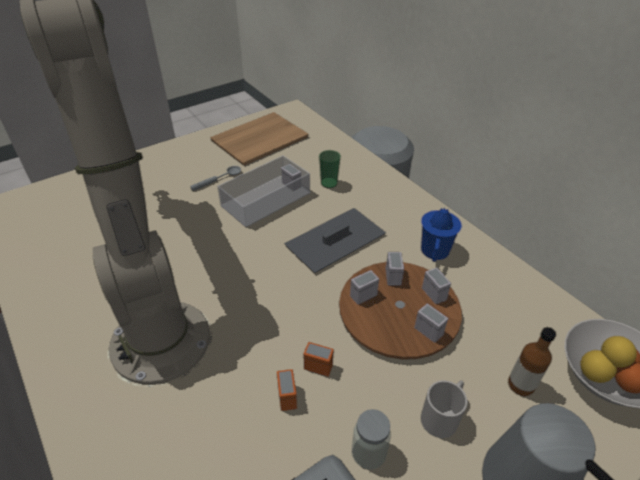

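The top view shows four grey tins on the turntable at (421,191), (385,207), (450,222) and (388,242). The box is around (210,240), with tin0 at (205,202), and the lid is around (307,220). Orange look-alikes stand off the turntable at (420,313) and (431,350); the mug and jar at (510,265) and (507,325) are round. I'll take the four grey blocks on the turntable.

```bash
cat > h.py <<'E'
import numpy as np, cv2
from scipy.spatial.transform import Rotation as R
from bench import monitor, eyes
def cloud(c):
    v,u=np.mgrid[:480,:640]; d=c['range_z'].astype(float)
    p=np.stack([(u-c['cx'])/c['fx']*d,-(v-c['cy'])/c['fy']*d,-d],-1)
    w=p@R.from_rotvec(c['orientation']).as_matrix().T+c['position']; w[d<=0]=np.nan
    return w
def rects(w,zlo,zhi,box,rgb=None,minpx=60,extra=None):
    x,y,z=w[...,0],w[...,1],w[...,2]
    m=(z>zlo)&(z<zhi)&(x>box[0])&(x<box[1])&(y>box[2])&(y<box[3])
    if extra is not None: m&=extra
    n,l,st,ce=cv2.connectedComponentsWithStats(m.astype(np.uint8),connectivity=4)
    for i in range(1,n):
        if st[i,4]<minpx: continue
        k=l==i; q=w[k]; r=cv2.minAreaRect((q[:,:2]*1000).astype(np.float32))
        (cx,cy),(a,b),t=r
        if a>b: a,b,t=b,a,t-90   # a short side; t = angle of short side from world x
        t=(t+90)%180-90
        yield dict(px=ce[i].round(),c=(round(cx,1),round(cy,1)),size=(round(a,1),round(b,1)),ang=round(t,1),z=np.round(np.median(q[:,2])*1000,1),n=int(st[i,4]),rgb=None if rgb is None else rgb[k].mean(0).round())
def go(x,y,z,yaw=0.,tilt=None):
    """print shift/turn (tool axes) from present pose to flange pose; yaw deg: tool y axis = world y turned by yaw about world z"""
    s=monitor.observe(); R0=R.from_rotvec(s['orientation']); 
    Rt=R.from_euler('z',yaw,degrees=True)*R.from_rotvec([0,np.pi,0])
    d=R0.inv().apply(np.array([x,y,z])-s['ee_pos']); r=(R0.inv()*Rt).as_rotvec()
    print('shift',d.round(4).tolist(),'turn',r.round(4).tolist(),'t',round(s['clock'],2),'pos',s['ee_pos'].round(4),'gap',round(s['finger_gap'],4),'F',s['contact_force'].round(1),'grip',s['gripper_force'])
E
python3 - <<'E'
from h import *; import pickle
c=pickle.load(open('/tmp/top.pkl','rb')); w=cloud(c)
print('counter z',np.nanmedian(w[270:300,300:400,2]))
for a in [(.088,.1,(.3,.8,-.5,0)),(.06,.075,(.3,.8,0,.5)),(.076,.09,(.3,.8,0,.5)),(.008,.03,(.3,.8,-.2,.2)),(.025,.034,(.2,.9,-.6,.1)),(.04,.056,(.3,.8,-.1,.2)),(.056,.07,(.0,.4,-.6,-.1))]:
    print(a)
    for r in rects(w,*a,rgb=c['pixels'],minpx=25): print(r)
im=c['pixels'][150:290,180:480,::-1]; cv2.imwrite('pics/crop0.png',cv2.resize(im,None,fx=2.6,fy=2.6,interpolation=cv2.INTER_CUBIC))
E
```

```text
counter z 0.0005183234012995364
(0.088, 0.1, (0.3, 0.8, -0.5, 0))
{'px': array([388., 159.]), 'c': (719.2, -194.3), 'size': (12.1, 35.3), 'ang': -50.2, 'z': np.float64(93.5), 'n': 47, 'rgb': array([ 58.,  68., 104.])}
{'px': array([421., 188.]), 'c': (629.6, -285.5), 'size': (37.8, 61.1), 'ang': -9.7, 'z': np.float64(94.5), 'n': 264, 'rgb': array([114., 110., 111.])}
{'px': array([385., 204.]), 'c': (582.7, -179.4), 'size': (37.8, 61.7), 'ang': -34.8, 'z': np.float64(94.5), 'n': 260, 'rgb': array([114., 111., 112.])}
{'px': array([450., 220.]), 'c': (534.8, -363.6), 'size': (36.2, 63.1), 'ang': 8.7, 'z': np.float64(95.0), 'n': 271, 'rgb': array([115., 112., 112.])}
{'px': array([388., 240.]), 'c': (475.8, -185.7), 'size': (34.8, 61.5), 'ang': 89.0, 'z': np.float64(94.5), 'n': 267, 'rgb': array([115., 112., 113.])}
{'px': array([500., 264.]), 'c': (407.7, -495.3), 'size': (8.2, 40.1), 'ang': 88.7, 'z': np.float64(94.8), 'n': 33, 'rgb': array([124., 119., 115.])}
(0.06, 0.075, (0.3, 0.8, 0, 0.5))
{'px': array([221., 159.]), 'c': (730.2, 302.1), 'size': (16.3, 51.3), 'ang': 37.0, 'z': n
[... 2086 characters left out ...]
1), 'size': (36.0, 63.1), 'ang': 36.3, 'z': np.float64(64.4), 'n': 289, 'rgb': array([122., 101.,  89.])}
{'px': array([490., 326.]), 'c': (237.4, -466.2), 'size': (7.6, 39.0), 'ang': -80.7, 'z': np.float64(63.2), 'n': 25, 'rgb': array([83., 82., 76.])}
{'px': array([431., 351.]), 'c': (171.2, -300.6), 'size': (36.6, 61.9), 'ang': -26.1, 'z': np.float64(64.3), 'n': 302, 'rgb': array([122., 102.,  90.])}
{'px': array([511., 377.]), 'c': (101.8, -516.2), 'size': (10.4, 64.4), 'ang': 80.4, 'z': np.float64(62.6), 'n': 54, 'rgb': array([65., 63., 62.])}
{'px': array([513., 404.]), 'c': (32.4, -514.4), 'size': (3.6, 64.2), 'ang': 89.8, 'z': np.float64(64.7), 'n': 45, 'rgb': array([66., 65., 63.])}
```

View pics/crop0.png

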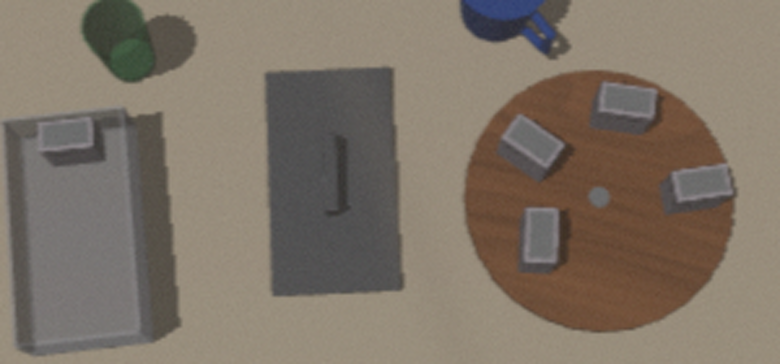

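The crop confirms four grey tins: two at the upper and left-upper turntable, one at the right and one at the lower left. They measure about 36 x 62 mm with tops at z = 94 mm, as expected. Next I'll refine the box, tin0 and the clearances, then start moving.

```bash
python3 - <<'E'
from h import *; import pickle
c=pickle.load(open('/tmp/top.pkl','rb')); w=cloud(c); z=w[...,2]
m=((z>.062)&(z<.074)&(w[...,1]>.28)&(w[...,1]<.42)&(w[...,0]>.5)&(w[...,0]<.65)).astype(np.uint8)
m=cv2.morphologyEx(m,cv2.MORPH_OPEN,np.ones((5,5),np.uint8))
for r in rects(w,.05,.08,(.4,.7,.2,.5),extra=m>0): print('tin0',r)
# box floor
m=((abs(z-.004)<.0025)).astype(np.uint8)
# rim points
k=(z>.077)&(z<.0835)&(w[...,1]>.23)&(w[...,1]<.44)&(w[...,0]>.33)&(w[...,0]<.64)
q=w[k]; print(len(q), cv2.minAreaRect((q[:,:2]*1000).astype(np.float32)))
cr=R.from_euler('z',-6.8,degrees=True).apply(q-[.490,.3316,.08])[:,:2]*1000
print('pct x',np.percentile(cr[:,0],[0,2,98,100]),'y',np.percentile(cr[:,1],[0,2,98,100]))
for s,ax in((1,0),(-1,0),(1,1),(-1,1)):
    e=cr[(s*cr[:,ax]>(120 if ax==0 else 60))&(abs(cr[:,1-ax])<(55 if ax==0 else 110))]
    print(s,ax,len(e),np.percentile(e[:,ax],[5,50,95]).round(1),'slope deg',np.degrees(np.polyfit(e[:,1-ax],e[:,ax],1)[0]).round(2))
for n,b,(lo,hi) in(('jug',(.6,.85,-.27,-.1),(.1,.2)),('tumbler',(.6,.85,.18,.36),(.095,.13))):
    k=(z>lo)&(z<hi)&(w[...,0]>b[0])&(w[...,0]<b[1])&(w[...,1]>b[2])&(w[...,1]<b[3]); q=w[k]; print(n,q.min(0).round(3),q.max(0).round(3))
go(.476,-.186,.33,-91)
E
```

```text
tin0 {'px': array([206., 200.]), 'c': (602.5, 344.4), 'size': (37.9, 61.6), 'ang': -2.1, 'z': np.float64(69.0), 'n': 208, 'rgb': None}
365 ((491.85443115234375, 331.4646911621094), (261.4454650878906, 138.9306640625), 6.678781032562256)
pct x [-128.89273368 -128.19467453  131.61701127  132.68260173] y [-69.84450605 -69.4326871   68.64990961  69.21854091]
1 0 52 [126.6 129.4 132.2] slope deg -0.18
-1 0 53 [-128.5 -126.5 -124.3] slope deg 0.14
1 1 107 [63.9 66.6 68.6] slope deg -0.28
-1 1 98 [-69.6 -67.7 -65.6] slope deg -0.11
jug [ 0.601 -0.267  0.1  ] [ 0.833 -0.101  0.154]
tumbler [0.675 0.251 0.095] [0.748 0.323 0.119]
shift [-0.5061, -0.6959, 0.075] turn [-0.0014, 0.0012, 1.3555] t 0.1 pos [0.1441 0.608  0.4038] gap 0.0855 F [ 0.2  0.4 -0.1] grip 0.0
```

```bash
cat >> h.py <<'E'
def plan(*wps):
    """each wp (x,y,z,yaw): moves for successive calls, assuming each arrives"""
    s=monitor.observe(); R0=R.from_rotvec(s['orientation']); p=s['ee_pos']
    print('t',round(s['clock'],2),'pos',p.round(4),'yaw',round((R0*R.from_rotvec([0,-np.pi,0])).as_euler('ZYX',degrees=True)[0],2),'gap',round(s['finger_gap'],4),'F',s['contact_force'].round(1),'grip',round(s['gripper_force'],1))
    for x,y,z,yaw in wps:
        Rt=R.from_euler('z',yaw,degrees=True)*R.from_rotvec([0,np.pi,0]); P=np.array([x,y,z])
        d=R0.inv().apply(P-p); r=(R0.inv()*Rt).as_rotvec()
        print((x,y,z,yaw),'shift',d.round(4).tolist(),'turn',r.round(4).tolist(),'rows>=',int(np.ceil(max(np.linalg.norm(d)/.0625,np.degrees(np.linalg.norm(r))/10.7)))); R0,p=Rt,P
E
python3 - <<'E'
from h import *
plan((.5,.15,.35,-50),(.4755,-.186,.33,-91),(.4755,-.186,.232,-91))
E
```

```text
t 0.1 pos [0.1441 0.608  0.4038] yaw -13.33 gap 0.0855 F [ 0.2  0.4 -0.1] grip 0.0
(0.5, 0.15, 0.35, -50) shift [-0.4519, -0.3635, 0.0544] turn [-0.0017, 0.0005, 0.6399] rows>= 10
(0.4755, -0.186, 0.33, -91) shift [-0.2416, -0.2347, 0.02] turn [0.0, 0.0, 0.7156] rows>= 6
(0.4755, -0.186, 0.232, -91) shift [0.0, 0.0, 0.098] turn [0.0, 0.0, 0.0] rows>= 2
```

Request:
play_rows(rows=[[[-0.452,-0.3635,0.054],[0,0,0.64],1],[[-0.452,-0.3635,0.054],[0,0,0.64],1],[[-0.452,-0.3635,0.054],[0,0,0.64],1],[[-0.452,-0.3635,0.054],[0,0,0.64],1],[[-0.452,-0.3635,0.054],[0,0,0.64],1],[[-0.452,-0.3635,0.054],[0,0,0.64],1],[[-0.452,-0.3635,0.054],[0,0,0.64],1],[[-0.452,-0.3635,0.054],[0,0,0.64],1],[[-0.452,-0.3635,0.054],[0,0,0.64],1],[[-0.452,-0.3635,0.054],[0,0,0.64],1],[[-0.452,-0.3635,0.054],[0,0,0.64],1],[[-0.452,-0.3635,0.054],[0,0,0.64],1]], newtons=40)

```text
clock: 1.6
ee_pos: [0.4995, 0.1513, 0.3504]
orientation: [-1.325, -2.847, 0.0]
contact_force: [-0.1, -0.1, -0.9]
finger_gap: 0.0854
gripper_force: 0.0
```

Request:
play_rows(rows=[[[-0.2416,-0.2347,0.02],[0,0,0.7156],1],[[-0.2416,-0.2347,0.02],[0,0,0.7156],1],[[-0.2416,-0.2347,0.02],[0,0,0.7156],1],[[-0.2416,-0.2347,0.02],[0,0,0.7156],1],[[-0.2416,-0.2347,0.02],[0,0,0.7156],1],[[-0.2416,-0.2347,0.02],[0,0,0.7156],1],[[-0.2416,-0.2347,0.02],[0,0,0.7156],1],[[-0.2416,-0.2347,0.02],[0,0,0.7156],1],[[-0.2416,-0.2347,0.02],[0,0,0.7156],1],[[-0.2416,-0.2347,0.02],[0,0,0.7156],1]])

```text
clock: 2.85
ee_pos: [0.4759, -0.1846, 0.3307]
orientation: [-2.238, -2.204, -0.0]
contact_force: [0.2, -0.6, 0.1]
finger_gap: 0.0856
gripper_force: 0.0
```

```bash
python3 - <<'E'
from h import *
plan((.4755,-.186,.232,-91))
E
```

```text
t 2.85 pos [ 0.4759 -0.1846  0.3307] yaw -90.88 gap 0.0856 F [ 0.2 -0.6  0.1] grip 0.0
(0.4755, -0.186, 0.232, -91) shift [-0.0015, -0.0004, 0.0987] turn [0.0001, -0.0003, 0.0021] rows>= 2
```

Request:
play_rows(rows=[[[-0.0015,0,0.03],[0,0,0],1],[[-0.0015,0,0.06],[0,0,0],1],[[-0.0015,0,0.085],[0,0,0],1],[[-0.0015,0,0.0985],[0,0,0],1],[[-0.0015,0,0.0985],[0,0,0],1],[[-0.0015,0,0.0985],[0,0,0],0],[[-0.0015,0,0.0985],[0,0,0],0],[[-0.0015,0,0.0985],[0,0,0],0],[[-0.0015,0,0.0985],[0,0,0],0],[[-0.0015,0,0.0985],[0,0,0],0],[[-0.0015,0,0.0985],[0,0,0],0]], newtons=40)

```text
clock: 4.22
ee_pos: [0.476, -0.1875, 0.2335]
orientation: [2.24, 2.201, 0.002]
contact_force: [-1.8, 1.5, 5.5]
finger_gap: 0.0618
gripper_force: 43.5
```

```bash
python3 - <<'E'
from h import *
c=np.cos(np.radians(6.75)); s=np.sin(np.radians(6.75))
def B(u,v=0): return .4914+u*c-v*s, .3314+u*s+v*c
x,y=B(.068)   # tin1 nominal .072; 4 mm short
p=monitor.observe()['ee_pos']
plan((p[0],p[1],.345,-91),(.5,.08,.345,-40),(x,y,.345,6.75),(x,y,.207,6.75))
E
```

```text
t 4.22 pos [ 0.476  -0.1875  0.2335] yaw -91.01 gap 0.0618 F [-1.8  1.5  5.5] grip 43.5
(np.float64(0.47604688762764774), np.float64(-0.1875151296683081), 0.345, -91) shift [0.0, 0.0002, -0.1115] turn [0.0022, -0.0, -0.0002] rows>= 2
(0.5, 0.08, 0.345, -40) shift [0.2679, 0.0193, -0.0] turn [-0.0, 0.0, -0.8901] rows>= 5
(np.float64(0.558928655072935), np.float64(0.33939254302713295), 0.345, 6.75) shift [0.1216, 0.2366, -0.0] turn [-0.0, 0.0, -0.8159] rows>= 5
(np.float64(0.558928655072935), np.float64(0.33939254302713295), 0.207, 6.75) shift [0.0, 0.0, 0.138] turn [0.0, 0.0, 0.0] rows>= 3
```

Request:
play_rows(rows=[[[0,0,-0.03],[0,0,0],0],[[0,0,-0.08],[0,0,0],0],[[0,0,-0.1115],[0,0,0],0],[[0,0,-0.1115],[0,0,0],0],[[0,0,-0.1115],[0,0,0],0]])

```text
clock: 4.85
ee_pos: [0.4753, -0.187, 0.3432]
orientation: [-2.24, -2.202, -0.0]
contact_force: [-0.2, -0.3, -1.3]
finger_gap: 0.0623
gripper_force: 44.2
```

Request:
play_rows(rows=[[[0.04,0.003,0],[0,0,-0.12],0],[[0.09,0.006,0],[0,0,-0.27],0],[[0.14,0.01,0],[0,0,-0.42],0],[[0.19,0.014,0],[0,0,-0.57],0],[[0.24,0.0175,0],[0,0,-0.72],0],[[0.268,0.0193,0],[0,0,-0.89],0],[[0.268,0.0193,0],[0,0,-0.89],0],[[0.268,0.0193,0],[0,0,-0.89],0]])

```text
clock: 5.85
ee_pos: [0.4993, 0.0795, 0.3427]
orientation: [-1.078, -2.949, 0.003]
contact_force: [-0.0, -0.2, -0.9]
finger_gap: 0.0618
gripper_force: 44.0
```

Request:
play_rows(rows=[[[0.02,0.04,0],[0,0,-0.14],0],[[0.045,0.09,0],[0,0,-0.29],0],[[0.07,0.14,0],[0,0,-0.44],0],[[0.095,0.185,0],[0,0,-0.59],0],[[0.115,0.225,0],[0,0,-0.72],0],[[0.1216,0.2366,0],[0,0,-0.816],0],[[0.1216,0.2366,0],[0,0,-0.816],0],[[0.1216,0.2366,0],[0,0,-0.816],0],[[0.1216,0.2366,0],[0,0,-0.816],0]])

```text
clock: 6.98
ee_pos: [0.559, 0.3381, 0.3439]
orientation: [-0.179, 3.136, -0.001]
contact_force: [-0.0, 0.6, -0.6]
finger_gap: 0.0617
gripper_force: 44.1
```

```bash
cat >> h.py <<'E'
YB=6.75
def B(u,v=0):
    c=np.cos(np.radians(YB)); s=np.sin(np.radians(YB)); return .4914+u*c-v*s, .3314+u*s+v*c
def inB():
    p=monitor.observe()['ee_pos']; d=R.from_euler('z',-YB,degrees=True).apply(p-[.4914,.3314,0]); return (d*1000).round(1)
E
python3 - <<'E'
from h import *
plan((*B(.068),.208,6.75)); print(inB())
c=eyes.capture('side'); cv2.imwrite('pics/s1.png',c['pixels'][80:380,120:520,::-1].repeat(2,0).repeat(2,1)[:600])
w=cloud(eyes.capture('top'))
for r in rects(w,.088,.1,(.4,.7,-.45,-.1),minpx=100): print(r)
for r in rects(w,.008,.03,(.3,.8,-.12,.2),minpx=1000): print(r)
E
```

```text
t 6.97 pos [0.559  0.3381 0.3439] yaw 6.53 gap 0.0617 F [-0.   0.6 -0.6] grip 44.1
(np.float64(0.558928655072935), np.float64(0.33939254302713295), 0.208, 6.75) shift [-0.0001, 0.0014, 0.1359] turn [-0.0005, 0.0002, -0.0039] rows>= 3
[ 67.9  -1.3 343.9]
{'px': array([421., 188.]), 'c': (629.8, -285.6), 'size': (37.6, 62.9), 'ang': -9.2, 'z': np.float64(94.9), 'n': 254, 'rgb': None}
{'px': array([385., 204.]), 'c': (582.1, -179.2), 'size': (36.9, 61.9), 'ang': -36.0, 'z': np.float64(94.7), 'n': 257, 'rgb': None}
{'px': array([449., 220.]), 'c': (535.4, -362.8), 'size': (37.3, 63.0), 'ang': 7.7, 'z': np.float64(94.3), 'n': 265, 'rgb': None}
{'px': array([308., 220.]), 'c': (560.2, 45.6), 'size': (148.1, 272.4), 'ang': -87.3, 'z': np.float64(14.7), 'n': 3970, 'rgb': None}
```

View pics/s1.png

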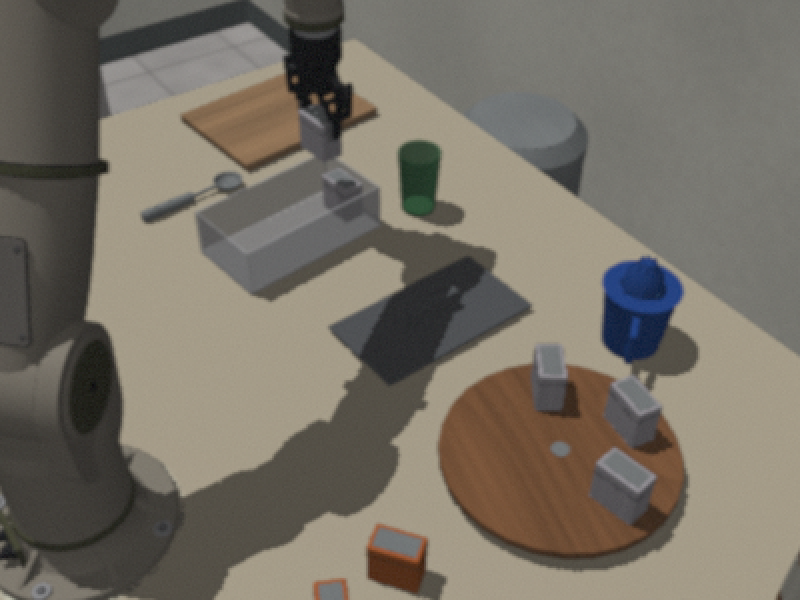

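The crop shows the tin held over the box at about (318,130), behind the tin0 end. Lowering it, with tool -x being box +x.

Request:
play_rows(rows=[[[0.002,0.0014,0.04],[0,0,-0.004],0],[[0.002,0.0014,0.08],[0,0,-0.004],0],[[0.002,0.0014,0.11],[0,0,-0.004],0],[[0.002,0.0014,0.125],[0,0,-0.004],0],[[0.002,0.0014,0.1335],[0,0,-0.004],0],[[0.002,0.0014,0.1345],[0,0,-0.004],0],[[0.002,0.0014,0.1345],[0,0,-0.004],0]])

```text
clock: 7.95
ee_pos: [0.5568, 0.3411, 0.2104]
orientation: [-0.191, 3.134, 0.001]
contact_force: [0.1, -0.2, -0.5]
finger_gap: 0.0618
gripper_force: 47.8
```

```bash
python3 - <<'E'
from h import *
plan((*B(.072),.208,6.75)); print(inB())
E
```

```text
t 7.95 pos [0.5568 0.3411 0.2104] yaw 6.96 gap 0.0618 F [ 0.1 -0.2 -0.5] grip 47.8
(np.float64(0.5629009289007547), np.float64(0.3398626926169643), 0.208, 6.75) shift [-0.0059, -0.002, 0.0024] turn [0.0008, 0.0016, 0.0038] rows>= 1
[ 66.1   2.  210.4]
```

Request:
play_rows(rows=[[[0,-0.0015,0.002],[0,0,0.003],0],[[-0.002,-0.0015,0.002],[0,0,0.003],0],[[-0.004,-0.0015,0.002],[0,0,0.003],0],[[-0.0055,-0.0015,0.002],[0,0,0.003],0],[[-0.0055,-0.0015,0.002],[0,0,0.003],0]])

```text
clock: 8.57
ee_pos: [0.5622, 0.3404, 0.2077]
orientation: [-0.187, 3.136, 0.001]
contact_force: [-3.0, -0.5, 4.5]
finger_gap: 0.0616
gripper_force: 48.3
```

```bash
python3 - <<'E'
from h import *
plan(); print(inB())
E
```

```text
t 8.57 pos [0.5622 0.3404 0.2077] yaw 6.81 gap 0.0616 F [-3.  -0.5  4.5] grip 48.3
[ 71.3   0.6 207.7]
```

Request:
play_rows(rows=[[[-0.001,0,-0.0005],[0,0,0],0],[[-0.002,0,-0.0005],[0,0,0],0],[[-0.003,0,-0.0005],[0,0,0],0],[[-0.003,0,-0.0005],[0,0,0],0]])

```text
clock: 9.07
ee_pos: [0.5634, 0.3407, 0.2077]
orientation: [0.188, -3.131, 0.001]
contact_force: [-13.0, -3.5, 11.3]
finger_gap: 0.0619
gripper_force: 48.4
```

```bash
python3 - <<'E'
from h import *
plan(); print(inB())
E
```

```text
t 9.07 pos [0.5634 0.3407 0.2077] yaw 6.87 gap 0.0619 F [-13.   -3.5  11.3] grip 48.4
[ 72.6   0.8 207.7]
```

Request:
play_rows(rows=[[[0,0,0],[0,0,0],1],[[0,0,0],[0,0,0],1],[[0,0,0],[0,0,0],1],[[0,0,0],[0,0,0],1],[[0,0,-0.03],[0,0,0],1],[[0,0,-0.08],[0,0,0],1],[[0,0,-0.135],[0,0,0],1],[[0,0,-0.135],[0,0,0],1]])

```text
clock: 10.07
ee_pos: [0.5664, 0.3407, 0.3488]
orientation: [-0.185, 3.127, 0.008]
contact_force: [-0.2, -0.3, 0.4]
finger_gap: 0.0853
gripper_force: 0.0
```

```bash
python3 - <<'E'
from h import *
plan((.5,.08,.34,-20),(.5823,-.1793,.34,-35.4),(.5823,-.1793,.232,-35.4)); print(inB())
E
```

```text
t 10.07 pos [0.5664 0.3407 0.3488] yaw 6.78 gap 0.0853 F [-0.2 -0.3  0.4] grip 0.0
(0.5, 0.08, 0.34, -20) shift [0.0968, -0.2511, 0.0068] turn [0.0066, 0.0079, 0.4674] rows>= 5
(0.5823, -0.1793, 0.34, -35.4) shift [-0.166, -0.2155, 0.0] turn [0.0, -0.0, 0.2688] rows>= 5
(0.5823, -0.1793, 0.232, -35.4) shift [0.0, -0.0, 0.108] turn [0.0, 0.0, 0.0] rows>= 2
[ 75.6   0.4 348.8]
```

Request:
play_rows(rows=[[[0.0968,-0.2511,0.007],[0.006,0.008,0.467],1],[[0.0968,-0.2511,0.007],[0.006,0.008,0.467],1],[[0.0968,-0.2511,0.007],[0.006,0.008,0.467],1],[[0.0968,-0.2511,0.007],[0.006,0.008,0.467],1],[[0.0968,-0.2511,0.007],[0.006,0.008,0.467],1],[[0.0968,-0.2511,0.007],[0.006,0.008,0.467],1],[[0.0968,-0.2511,0.007],[0.006,0.008,0.467],1]])

```text
clock: 10.95
ee_pos: [0.4989, 0.0816, 0.3355]
orientation: [-0.539, -3.087, 0.009]
contact_force: [0.2, 0.1, 1.4]
finger_gap: 0.0857
gripper_force: 0.0
```

Request:
play_rows(rows=[[[-0.166,-0.2155,0],[0,0,0.269],1],[[-0.166,-0.2155,0],[0,0,0.269],1],[[-0.166,-0.2155,0],[0,0,0.269],1],[[-0.166,-0.2155,0],[0,0,0.269],1],[[-0.166,-0.2155,0],[0,0,0.269],1],[[-0.166,-0.2155,0],[0,0,0.269],1],[[-0.166,-0.2155,0],[0,0,0.269],1],[[-0.166,-0.2155,0],[0,0,0.269],1]])

```text
clock: 11.95
ee_pos: [0.5816, -0.1772, 0.3361]
orientation: [-0.947, -2.988, 0.01]
contact_force: [0.8, -0.2, 0.2]
finger_gap: 0.0853
gripper_force: 0.0
```

```bash
python3 - <<'E'
from h import *
plan((.5823,-.1793,.232,-35.4))
w=cloud(eyes.capture('top')); z=w[...,2]
m=((z>.06)&(z<.074)&(w[...,1]>.285)&(w[...,1]<.40)&(w[...,0]>.4)&(w[...,0]<.65)).astype(np.uint8)
m=cv2.morphologyEx(m,cv2.MORPH_OPEN,np.ones((4,4),np.uint8))
for r in rects(w,.05,.08,(.4,.7,.2,.5),extra=m>0): print('row',r)
for r in rects(w,.088,.1,(.4,.7,-.45,-.1),minpx=100): print(r)
E
```

```text
t 11.95 pos [ 0.5816 -0.1772  0.3361] yaw -35.18 gap 0.0853 F [ 0.8 -0.2  0.2] grip 0.0
(0.5823, -0.1793, 0.232, -35.4) shift [-0.0023, -0.0004, 0.1041] turn [-0.0083, -0.0048, 0.0039] rows>= 2
row {'px': array([207., 208.]), 'c': (580.4, 340.8), 'size': (60.7, 75.3), 'ang': -85.3, 'z': np.float64(68.7), 'n': 496, 'rgb': None}
{'px': array([424., 189.]), 'c': (629.4, -291.4), 'size': (39.6, 50.1), 'ang': -11.1, 'z': np.float64(94.4), 'n': 193, 'rgb': None}
{'px': array([450., 220.]), 'c': (535.0, -363.2), 'size': (36.2, 63.1), 'ang': 7.4, 'z': np.float64(94.3), 'n': 263, 'rgb': None}
```

Request:
play_rows(rows=[[[-0.002,0,0.03],[-0.007,-0.005,0.004],1],[[-0.002,0,0.06],[-0.007,-0.005,0.004],1],[[-0.002,0,0.09],[-0.007,-0.005,0.004],1],[[-0.002,0,0.104],[-0.007,-0.005,0.004],1],[[-0.002,0,0.104],[-0.007,-0.005,0.004],1],[[-0.002,0,0.104],[-0.007,-0.005,0.004],0],[[-0.002,0,0.104],[-0.007,-0.005,0.004],0],[[-0.002,0,0.104],[-0.007,-0.005,0.004],0],[[-0.002,0,0.104],[-0.007,-0.005,0.004],0],[[-0.002,0,0.104],[-0.007,-0.005,0.004],0],[[-0.002,0,0.104],[-0.007,-0.005,0.004],0]])

```text
clock: 13.38
ee_pos: [0.5825, -0.1815, 0.234]
orientation: [0.959, 2.988, -0.003]
contact_force: [0.3, 0.8, 6.9]
finger_gap: 0.0617
gripper_force: 44.8
```

```bash
python3 - <<'E'
from h import *
p=monitor.observe()['ee_pos'].round(4)
plan((p[0],p[1],.345,-35.4),(.5,.08,.345,-15),(*B(.031),.345,6.75),(*B(.031),.21,6.75)); print(inB())
E
```

```text
t 13.38 pos [ 0.5825 -0.1815  0.234 ] yaw -35.6 gap 0.0617 F [0.3 0.8 6.9] grip 44.8
(np.float64(0.5825), np.float64(-0.1815), 0.345, -35.4) shift [-0.0004, -0.0001, -0.111] turn [-0.0008, 0.0035, -0.0035] rows>= 2
(0.5, 0.08, 0.345, -15) shift [0.2187, 0.1654, -0.0] turn [-0.0, 0.0, -0.356] rows>= 5
(np.float64(0.5221851221656028), np.float64(0.33504365932119295), 0.345, 6.75) shift [0.0446, 0.2521, -0.0] turn [-0.0, -0.0, -0.3796] rows>= 5
(np.float64(0.5221851221656028), np.float64(0.33504365932119295), 0.21, 6.75) shift [0.0, 0.0, 0.135] turn [0.0, 0.0, 0.0] rows>= 3
[  30.2 -520.1  234. ]
```

Request:
play_rows(rows=[[[0,0,-0.03],[0,0,0],0],[[0,0,-0.08],[0,0,0],0],[[0,0,-0.111],[0,0,0],0],[[0,0,-0.111],[0,0,0],0],[[0,0,-0.111],[0,0,0],0]])

```text
clock: 14.0
ee_pos: [0.5816, -0.1807, 0.3424]
orientation: [-0.96, -2.99, 0.003]
contact_force: [0.7, 0.8, -2.7]
finger_gap: 0.0614
gripper_force: 44.4
```

Request:
play_rows(rows=[[[0.035,0.026,0],[0,0,-0.06],0],[[0.075,0.057,0],[0,0,-0.12],0],[[0.115,0.087,0],[0,0,-0.19],0],[[0.155,0.117,0],[0,0,-0.25],0],[[0.195,0.147,0],[0,0,-0.31],0],[[0.2187,0.1654,0],[0,0,-0.356],0],[[0.2187,0.1654,0],[0,0,-0.356],0]])

```text
clock: 14.88
ee_pos: [0.4991, 0.0839, 0.3412]
orientation: [-0.406, -3.112, 0.004]
contact_force: [0.7, -1.6, -1.2]
finger_gap: 0.0616
gripper_force: 44.3
```

Request:
play_rows(rows=[[[0.008,0.045,0],[0,0,-0.07],0],[[0.016,0.09,0],[0,0,-0.14],0],[[0.025,0.14,0],[0,0,-0.21],0],[[0.034,0.19,0],[0,0,-0.29],0],[[0.041,0.23,0],[0,0,-0.35],0],[[0.0446,0.252,0],[0,0,-0.38],0],[[0.0446,0.252,0],[0,0,-0.38],0],[[0.0446,0.252,0],[0,0,-0.38],0]])

```text
clock: 15.88
ee_pos: [0.524, 0.3339, 0.3412]
orientation: [0.176, -3.135, 0.007]
contact_force: [0.2, -0.0, -1.9]
finger_gap: 0.0615
gripper_force: 44.3
```

```bash
python3 - <<'E'
from h import *
plan((*B(.031),.21,6.75)); print(inB())
E
```

```text
t 15.88 pos [0.524  0.3339 0.3412] yaw 6.41 gap 0.0615 F [ 0.2 -0.  -1.9] grip 44.3
(np.float64(0.5221851221656028), np.float64(0.33504365932119295), 0.21, 6.75) shift [0.0015, 0.0019, 0.1312] turn [-0.0041, -0.0019, -0.0059] rows>= 3
[ 32.7  -1.4 341.2]
```

Request:
play_rows(rows=[[[0.0015,0.001,0.04],[-0.004,-0.002,-0.006],0],[[0.0015,0.001,0.08],[-0.004,-0.002,-0.006],0],[[0.0015,0.001,0.11],[-0.004,-0.002,-0.006],0],[[0.0015,0.001,0.125],[-0.004,-0.002,-0.006],0],[[0.0015,0.001,0.131],[-0.004,-0.002,-0.006],0],[[0.0015,0.001,0.131],[-0.004,-0.002,-0.006],0]])

```text
clock: 16.62
ee_pos: [0.5222, 0.336, 0.2119]
orientation: [-0.188, 3.134, 0.004]
contact_force: [-0.3, 0.2, -1.1]
finger_gap: 0.0615
gripper_force: 44.4
```

```bash
python3 - <<'E'
from h import *
plan((*B(.0366),.2075,6.75)); print(inB())
E
```

```text
t 16.62 pos [0.5222 0.336  0.2119] yaw 6.88 gap 0.0615 F [-0.3  0.2 -1.1] grip 44.4
(np.float64(0.5277463055245503), np.float64(0.33570186874695684), 0.2075, 6.75) shift [-0.0055, -0.001, 0.0044] turn [0.0021, 0.0022, 0.0022] rows>= 1
[ 31.1   0.9 211.9]
```

Request:
play_rows(rows=[[[0,-0.0005,0.0035],[0,0,0.002],0],[[-0.002,-0.0005,0.0035],[0,0,0.002],0],[[-0.004,-0.0005,0.0035],[0,0,0.002],0],[[-0.0055,-0.0005,0.0035],[0,0,0.002],0],[[-0.0065,-0.0005,0.0035],[0,0,0.002],0],[[-0.0075,-0.0005,0.0035],[0,0,0.002],0],[[-0.0075,-0.0005,0.0035],[0,0,0.002],0]])

```text
clock: 17.5
ee_pos: [0.5281, 0.3368, 0.2081]
orientation: [0.187, -3.134, -0.003]
contact_force: [-9.7, -2.9, 10.0]
finger_gap: 0.0612
gripper_force: 45.7
```

```bash
python3 - <<'E'
from h import *
plan(); print(inB())
E
```

```text
t 17.5 pos [0.5281 0.3368 0.2081] yaw 6.81 gap 0.0612 F [-9.7 -2.9 10. ] grip 45.7
[ 37.1   1.  208.1]
```

Request:
play_rows(rows=[[[-0.001,0,-0.0005],[0,0,0],0],[[-0.0015,0,-0.001],[0,0,0],0],[[-0.0015,0,-0.001],[0,0,0],0],[[-0.0015,0,-0.001],[0,0,0],0]])

```text
clock: 18.0
ee_pos: [0.5287, 0.3368, 0.2081]
orientation: [0.187, -3.131, -0.001]
contact_force: [-12.6, -3.4, 7.4]
finger_gap: 0.0614
gripper_force: 45.3
```

Request:
play_rows(rows=[[[0,0,0],[0,0,0],1],[[0,0,0],[0,0,0],1],[[0,0,0],[0,0,0],1],[[0,0,0],[0,0,0],1],[[0,0,-0.03],[0,0,0],1],[[0,0,-0.08],[0,0,0],1],[[0,0,-0.135],[0,0,0],1],[[0,0,-0.135],[0,0,0],1]])

```text
clock: 19.0
ee_pos: [0.532, 0.3368, 0.3495]
orientation: [-0.185, 3.127, 0.011]
contact_force: [0.4, 0.1, -0.8]
finger_gap: 0.0855
gripper_force: 0.0
```

```bash
python3 - <<'E'
from h import *
plan((.5,.08,.34,0),(.6297,-.2856,.34,-9.6)); print(inB())
E
```

```text
t 19.0 pos [0.532  0.3368 0.3495] yaw 6.78 gap 0.0855 F [ 0.4  0.1 -0.8] grip 0.0
(0.5, 0.08, 0.34, 0) shift [0.0622, -0.2513, 0.0072] turn [0.0072, 0.0096, 0.1183] rows>= 5
(0.6297, -0.2856, 0.34, -9.6) shift [-0.1297, -0.3656, 0.0] turn [0.0, 0.0, 0.1676] rows>= 7
[ 40.9   0.6 349.5]
```

Request:
play_rows(rows=[[[0.0622,-0.2513,0.007],[0.002,0.003,0.118],1],[[0.0622,-0.2513,0.007],[0.002,0.003,0.118],1],[[0.0622,-0.2513,0.007],[0.002,0.003,0.118],1],[[0.0622,-0.2513,0.007],[0.002,0.003,0.118],1],[[0.0622,-0.2513,0.007],[0.002,0.003,0.118],1],[[0.0622,-0.2513,0.007],[0.002,0.003,0.118],1]])

```text
clock: 19.75
ee_pos: [0.4985, 0.0794, 0.3359]
orientation: [-0.001, -3.14, -0.0]
contact_force: [-0.4, 0.1, -0.3]
finger_gap: 0.0854
gripper_force: 0.0
```

Request:
play_rows(rows=[[[-0.1297,-0.3656,0],[0,0,0.168],1],[[-0.1297,-0.3656,0],[0,0,0.168],1],[[-0.1297,-0.3656,0],[0,0,0.168],1],[[-0.1297,-0.3656,0],[0,0,0.168],1],[[-0.1297,-0.3656,0],[0,0,0.168],1],[[-0.1297,-0.3656,0],[0,0,0.168],1],[[-0.1297,-0.3656,0],[0,0,0.168],1],[[-0.1297,-0.3656,0],[0,0,0.168],1],[[-0.1297,-0.3656,0],[0,0,0.168],1]])

```text
clock: 20.88
ee_pos: [0.6296, -0.2828, 0.3356]
orientation: [-0.256, -3.129, -0.002]
contact_force: [-0.1, 0.2, -0.1]
finger_gap: 0.0852
gripper_force: 0.0
```

```bash
python3 - <<'E'
from h import *
c=eyes.capture('side'); w=cloud(c)
for r in rects(w,.09,.1,(.4,.7,-.45,-.1),minpx=80): print(r)
cv2.imwrite('pics/s2.png',c['pixels'][80:380,120:520,::-1].repeat(2,0).repeat(2,1))
w=cloud(eyes.capture('top'))
for r in rects(w,.088,.1,(.4,.7,-.45,-.1),minpx=80): print(r)
for r in rects(w,.008,.03,(.3,.8,-.12,.2),minpx=1000): print(r)
plan((.6297,-.2856,.232,-9.6))
E
```

```text
{'px': array([437., 277.]), 'c': (625.4, -287.5), 'size': (40.2, 63.8), 'ang': -9.4, 'z': np.float64(93.2), 'n': 267, 'rgb': None}
{'px': array([432., 315.]), 'c': (531.0, -365.3), 'size': (39.9, 62.0), 'ang': 9.5, 'z': np.float64(93.3), 'n': 325, 'rgb': None}
{'px': array([450., 220.]), 'c': (534.8, -363.3), 'size': (35.9, 63.3), 'ang': 8.7, 'z': np.float64(94.6), 'n': 268, 'rgb': None}
{'px': array([307., 218.]), 'c': (560.8, 45.6), 'size': (148.1, 272.2), 'ang': -87.2, 'z': np.float64(14.7), 'n': 3833, 'rgb': None}
t 20.98 pos [ 0.6293 -0.2833  0.3361] yaw -9.39 gap 0.0852 F [-0.1 -0.1 -0.2] grip 0.0
(0.6297, -0.2856, 0.232, -9.6) shift [-0.001, -0.0023, 0.1041] turn [0.0009, -0.0014, 0.0036] rows>= 2
```

View pics/s2.png

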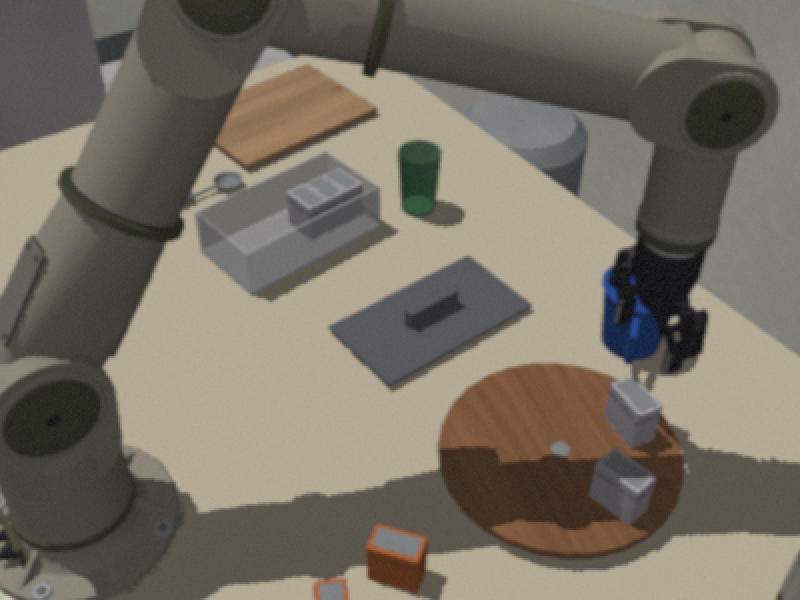

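The crop shows three tins in a flush row in the box around (325,190), with the gripper above the tin at (632,400) and the jug just behind it. I'll check the jug clearance before descending.

```bash
python3 - <<'E'
from h import *; import pickle
for n in('top','side'):
    w=cloud(pickle.load(open(f'/tmp/{n}.pkl','rb'))).reshape(-1,3)
    k=(abs(w[:,0]-.7)<.13)&(w[:,1]>-.3)&(w[:,1]<-.1)&(w[:,2]>.1)&(w[:,2]<.17)
    q=w[k]; t=R.from_euler('z',9.6,degrees=True).apply(q-[.6297,-.2856,0])
    inside=np.hypot(np.maximum(abs(t[:,0])-.043,0),np.maximum(abs(t[:,1])-.043,0))
    i=inside.argsort()[:5]; print(n,len(q),'nearest to body',inside[i].round(3),q[i].round(3).tolist())
E
```

```text
top 1024 nearest to body [0. 0. 0. 0. 0.] [[0.619, -0.266, 0.1], [0.622, -0.281, 0.101], [0.643, -0.275, 0.102], [0.619, -0.295, 0.1], [0.642, -0.267, 0.102]]
side 798 nearest to body [0.081 0.081 0.082 0.082 0.082] [[0.739, -0.195, 0.1], [0.732, -0.189, 0.106], [0.731, -0.187, 0.105], [0.739, -0.194, 0.103], [0.741, -0.196, 0.103]]
```

Request:
play_rows(rows=[[[-0.001,-0.002,0.03],[0,0,0.003],1],[[-0.001,-0.002,0.06],[0,0,0.003],1],[[-0.001,-0.002,0.09],[0,0,0.003],1],[[-0.001,-0.002,0.104],[0,0,0.003],1],[[-0.001,-0.002,0.104],[0,0,0.003],1],[[-0.001,-0.002,0.104],[0,0,0.003],0],[[-0.001,-0.002,0.104],[0,0,0.003],0],[[-0.001,-0.002,0.104],[0,0,0.003],0],[[-0.001,-0.002,0.104],[0,0,0.003],0],[[-0.001,-0.002,0.104],[0,0,0.003],0],[[-0.001,-0.002,0.104],[0,0,0.003],0]])

```text
clock: 22.35
ee_pos: [0.6295, -0.2884, 0.2339]
orientation: [0.267, 3.129, -0.002]
contact_force: [0.4, 0.2, 6.8]
finger_gap: 0.061
gripper_force: 44.9
```

```bash
python3 - <<'E'
from h import *
p=monitor.observe()['ee_pos'].round(4)
plan((p[0],p[1],.345,-9.6),(.5,.08,.345,-0),(*B(-.005),.345,6.75),(*B(-.005),.21,6.75)); print(inB())
E
```

```text
t 22.35 pos [ 0.6295 -0.2884  0.2339] yaw -9.76 gap 0.061 F [0.4 0.2 6.8] grip 44.9
(np.float64(0.6295), np.float64(-0.2884), 0.345, -9.6) shift [-0.0001, -0.0001, -0.1111] turn [-0.0009, 0.0013, -0.0028] rows>= 2
(0.5, 0.08, 0.345, 0) shift [0.1891, 0.3416, -0.0] turn [-0.0, 0.0, -0.1676] rows>= 7
(np.float64(0.48643465771522537), np.float64(0.3308123130127108), 0.345, 6.75) shift [0.0136, 0.2508, -0.0] turn [-0.0, 0.0, -0.1178] rows>= 5
(np.float64(0.48643465771522537), np.float64(0.3308123130127108), 0.21, 6.75) shift [0.0, 0.0, 0.135] turn [0.0, 0.0, 0.0] rows>= 3
[  64.3 -631.7  233.9]
```

Request:
play_rows(rows=[[[0,0,-0.03],[0,0,0],0],[[0,0,-0.08],[0,0,0],0],[[0,0,-0.111],[0,0,0],0],[[0,0,-0.111],[0,0,0],0],[[0,0,-0.111],[0,0,0],0]])

```text
clock: 22.98
ee_pos: [0.6289, -0.2878, 0.3418]
orientation: [-0.267, -3.127, -0.001]
contact_force: [-0.1, 0.3, -1.6]
finger_gap: 0.0615
gripper_force: 44.4
```

Request:
play_rows(rows=[[[0.024,0.043,0],[0,0,-0.02],0],[[0.049,0.088,0],[0,0,-0.04],0],[[0.074,0.133,0],[0,0,-0.06],0],[[0.1,0.18,0],[0,0,-0.09],0],[[0.125,0.225,0],[0,0,-0.11],0],[[0.15,0.27,0],[0,0,-0.13],0],[[0.175,0.315,0],[0,0,-0.15],0],[[0.189,0.3416,0],[0,0,-0.1676],0],[[0.189,0.3416,0],[0,0,-0.1676],0]])

```text
clock: 24.1
ee_pos: [0.4995, 0.0838, 0.3415]
orientation: [0.005, -3.137, 0.0]
contact_force: [0.8, -0.2, -2.2]
finger_gap: 0.0616
gripper_force: 44.5
```

Request:
play_rows(rows=[[[0.002,0.045,0],[0,0,-0.02],0],[[0.005,0.09,0],[0,0,-0.04],0],[[0.0075,0.14,0],[0,0,-0.065],0],[[0.01,0.19,0],[0,0,-0.09],0],[[0.0125,0.23,0],[0,0,-0.11],0],[[0.0136,0.251,0],[0,0,-0.118],0],[[0.0136,0.251,0],[0,0,-0.118],0],[[0.0136,0.251,0],[0,0,-0.118],0]])

```text
clock: 25.1
ee_pos: [0.4889, 0.3294, 0.3428]
orientation: [0.176, -3.135, 0.003]
contact_force: [-0.0, -0.4, -1.9]
finger_gap: 0.0615
gripper_force: 44.5
```

```bash
python3 - <<'E'
from h import *
plan((*B(-.005),.21,6.75)); print(inB())
E
```

```text
t 25.1 pos [0.4889 0.3294 0.3428] yaw 6.42 gap 0.0615 F [-0.  -0.4 -1.9] grip 44.5
(np.float64(0.48643465771522537), np.float64(0.3308123130127108), 0.21, 6.75) shift [0.002, 0.0019, 0.1328] turn [-0.0016, -0.002, -0.0058] rows>= 3
[ -2.8  -1.7 342.8]
```

Request:
play_rows(rows=[[[0.002,0.0005,0.04],[-0.001,-0.002,-0.006],0],[[0.002,0.0005,0.08],[-0.001,-0.002,-0.006],0],[[0.002,0.0005,0.11],[-0.001,-0.002,-0.006],0],[[0.002,0.0005,0.125],[-0.001,-0.002,-0.006],0],[[0.002,0.0005,0.133],[-0.001,-0.002,-0.006],0],[[0.002,0.0005,0.133],[-0.001,-0.002,-0.006],0]])

```text
clock: 25.85
ee_pos: [0.486, 0.3317, 0.2106]
orientation: [-0.189, 3.135, 0.002]
contact_force: [0.5, -0.2, -1.8]
finger_gap: 0.0613
gripper_force: 44.5
```

```bash
python3 - <<'E'
from h import *
plan((*B(.0012),.208,6.75)); print(inB())
E
```

```text
t 25.85 pos [0.486  0.3317 0.2106] yaw 6.91 gap 0.0613 F [ 0.5 -0.2 -1.8] grip 44.5
(np.float64(0.4925916821483459), np.float64(0.33154104487694935), 0.208, 6.75) shift [-0.0065, -0.0009, 0.0026] turn [0.0012, 0.0007, 0.0028] rows>= 1
[ -5.3   0.9 210.6]
```

Request:
play_rows(rows=[[[0,-0.0005,0.0022],[0,0,0.002],0],[[-0.002,-0.0005,0.0022],[0,0,0.002],0],[[-0.004,-0.0005,0.0022],[0,0,0.002],0],[[-0.006,-0.0005,0.0022],[0,0,0.002],0],[[-0.007,-0.0005,0.0022],[0,0,0.002],0],[[-0.0085,-0.0005,0.002],[0,0,0.002],0],[[-0.01,-0.0005,0.0015],[0,0,0.002],0],[[-0.01,-0.0005,0.0015],[0,0,0.002],0]])

```text
clock: 26.85
ee_pos: [0.4928, 0.3327, 0.2079]
orientation: [0.188, -3.128, 0.001]
contact_force: [-18.0, -5.0, 9.9]
finger_gap: 0.061
gripper_force: 45.9
```

```bash
python3 - <<'E'
from h import *
plan(); print(inB())
E
```

```text
t 26.85 pos [0.4928 0.3327 0.2079] yaw 6.89 gap 0.061 F [-18.   -5.    9.9] grip 45.9
[  1.6   1.1 207.9]
```

Request:
play_rows(rows=[[[0,0,0],[0,0,0],1],[[0,0,0],[0,0,0],1],[[0,0,0],[0,0,0],1],[[0,0,0],[0,0,0],1],[[0,0,-0.03],[0,0,0],1],[[0,0,-0.08],[0,0,0],1],[[0,0,-0.135],[0,0,0],1],[[0,0,-0.135],[0,0,0],1],[[0,0,-0.135],[0,0,0],1]])

```text
clock: 27.98
ee_pos: [0.4955, 0.3325, 0.3433]
orientation: [0.187, -3.136, -0.002]
contact_force: [-0.6, -0.4, 0.3]
finger_gap: 0.0853
gripper_force: 0.0
```

```bash
python3 - <<'E'
from h import *
plan((.5,.0,.34,7),(.535,-.3632,.34,8.2)); print(inB())
E
```

```text
t 27.98 pos [0.4955 0.3325 0.3433] yaw 6.83 gap 0.0853 F [-0.6 -0.4  0.3] grip 0.0
(0.5, 0.0, 0.34, 7) shift [0.0351, -0.3306, 0.0029] turn [0.001, 0.0, -0.0029] rows>= 6
(0.535, -0.3632, 0.34, 8.2) shift [0.0095, -0.3648, -0.0] turn [-0.0, 0.0, -0.0209] rows>= 6
[  4.2   0.6 343.3]
```

Request:
play_rows(rows=[[[0.0351,-0.3306,0.003],[0.001,0,-0.003],1],[[0.0351,-0.3306,0.003],[0.001,0,-0.003],1],[[0.0351,-0.3306,0.003],[0.001,0,-0.003],1],[[0.0351,-0.3306,0.003],[0.001,0,-0.003],1],[[0.0351,-0.3306,0.003],[0.001,0,-0.003],1],[[0.0351,-0.3306,0.003],[0.001,0,-0.003],1],[[0.0351,-0.3306,0.003],[0.001,0,-0.003],1]])

```text
clock: 28.85
ee_pos: [0.4995, -0.0017, 0.3389]
orientation: [0.186, -3.134, 0.001]
contact_force: [0.0, 1.1, -0.8]
finger_gap: 0.0855
gripper_force: 0.0
```

Request:
play_rows(rows=[[[0.0095,-0.3648,0],[0,0,-0.021],1],[[0.0095,-0.3648,0],[0,0,-0.021],1],[[0.0095,-0.3648,0],[0,0,-0.021],1],[[0.0095,-0.3648,0],[0,0,-0.021],1],[[0.0095,-0.3648,0],[0,0,-0.021],1],[[0.0095,-0.3648,0],[0,0,-0.021],1],[[0.0095,-0.3648,0],[0,0,-0.021],1],[[0.0095,-0.3648,0],[0,0,-0.021],1],[[0.0095,-0.3648,0],[0,0,-0.021],1]])

```text
clock: 29.98
ee_pos: [0.5364, -0.3606, 0.3397]
orientation: [-0.23, 3.133, 0.003]
contact_force: [-0.4, 0.4, 0.1]
finger_gap: 0.0852
gripper_force: 0.0
```

```bash
python3 - <<'E'
from h import *
w=cloud(eyes.capture('side'))
for r in rects(w,.09,.1,(.4,.7,-.45,-.1),minpx=80): print(r)
w=cloud(eyes.capture('top'))
for r in rects(w,.088,.1,(.4,.7,-.45,-.1),minpx=80): print(r)
plan((.535,-.3632,.232,8.2))
E
```

```text
{'px': array([432., 315.]), 'c': (530.9, -364.9), 'size': (38.4, 63.2), 'ang': 9.7, 'z': np.float64(93.2), 'n': 331, 'rgb': None}
t 30.07 pos [ 0.536  -0.3612  0.3402] yaw 8.37 gap 0.0851 F [-0.  -0.2 -0.6] grip 0.0
(0.535, -0.3632, 0.232, 8.2) shift [0.0014, -0.0019, 0.1082] turn [0.0009, 0.0007, 0.0029] rows>= 2
```

Request:
play_rows(rows=[[[0.0012,-0.002,0.03],[0,0,0.002],1],[[0.0012,-0.002,0.06],[0,0,0.002],1],[[0.0012,-0.002,0.09],[0,0,0.002],1],[[0.0012,-0.002,0.108],[0,0,0.002],1],[[0.0012,-0.002,0.108],[0,0,0.002],1],[[0.0012,-0.002,0.108],[0,0,0.002],0],[[0.0012,-0.002,0.108],[0,0,0.002],0],[[0.0012,-0.002,0.108],[0,0,0.002],0],[[0.0012,-0.002,0.108],[0,0,0.002],0],[[0.0012,-0.002,0.108],[0,0,0.002],0],[[0.0012,-0.002,0.108],[0,0,0.002],0]])

```text
clock: 31.45
ee_pos: [0.5348, -0.3656, 0.234]
orientation: [-0.222, 3.131, -0.002]
contact_force: [0.0, 0.7, 6.3]
finger_gap: 0.0616
gripper_force: 44.9
```

```bash
python3 - <<'E'
from h import *
p=monitor.observe()['ee_pos'].round(4)
plan((p[0],p[1],.345,8.2),(.48,.0,.345,7),(*B(-.041),.345,6.75)); print(inB())
E
```

```text
t 31.45 pos [ 0.5348 -0.3656  0.234 ] yaw 8.1 gap 0.0616 F [0.  0.7 6.3] grip 44.9
(np.float64(0.5348), np.float64(-0.3656), 0.345, 8.2) shift [-0.0003, -0.0002, -0.111] turn [-0.0015, 0.0025, -0.0017] rows>= 2
(0.48, 0.0, 0.345, 7) shift [0.0021, 0.3697, -0.0] turn [0.0, -0.0, 0.0209] rows>= 6
(np.float64(0.45068419326484804), np.float64(0.32658096670422865), 0.345, 6.75) shift [-0.0107, 0.3277, 0.0] turn [0.0, 0.0, 0.0044] rows>= 6
[ -38.8 -697.3  234. ]
```

Request:
play_rows(rows=[[[0,0,-0.03],[0,0,0],0],[[0,0,-0.08],[0,0,0],0],[[0,0,-0.111],[0,0,0],0],[[0,0,-0.111],[0,0,0],0],[[0,0,-0.111],[0,0,0],0]])

```text
clock: 32.08
ee_pos: [0.534, -0.365, 0.3422]
orientation: [0.222, -3.133, -0.002]
contact_force: [0.1, 0.2, -1.7]
finger_gap: 0.0614
gripper_force: 44.4
```

Request:
play_rows(rows=[[[0,0.04,0],[0,0,0.002],0],[[0,0.09,0],[0,0,0.005],0],[[0.001,0.14,0],[0,0,0.008],0],[[0.001,0.19,0],[0,0,0.011],0],[[0.0015,0.24,0],[0,0,0.014],0],[[0.002,0.29,0],[0,0,0.017],0],[[0.002,0.34,0],[0,0,0.02],0],[[0.002,0.37,0],[0,0,0.021],0],[[0.002,0.37,0],[0,0,0.021],0]])

```text
clock: 33.2
ee_pos: [0.4794, 0.0038, 0.3417]
orientation: [0.197, -3.133, -0.001]
contact_force: [0.0, 0.1, -1.0]
finger_gap: 0.0613
gripper_force: 44.7
```

Request:
play_rows(rows=[[[-0.0015,0.045,0],[0,0,0],0],[[-0.003,0.095,0],[0,0,0],0],[[-0.005,0.145,0],[0,0,0],0],[[-0.0065,0.195,0],[0,0,0.002],0],[[-0.008,0.245,0],[0,0,0.003],0],[[-0.0095,0.29,0],[0,0,0.004],0],[[-0.0107,0.3277,0],[0,0,0.004],0],[[-0.0107,0.3277,0],[0,0,0.004],0],[[-0.0107,0.3277,0],[0,0,0.004],0]])

```text
clock: 34.33
ee_pos: [0.4521, 0.326, 0.3422]
orientation: [0.18, -3.135, 0.003]
contact_force: [0.4, -0.3, -2.2]
finger_gap: 0.0615
gripper_force: 44.6
```

```bash
python3 - <<'E'
from h import *
plan((*B(-.041),.21,6.75)); print(inB())
E
```

```text
t 34.33 pos [0.4521 0.326  0.3422] yaw 6.58 gap 0.0615 F [ 0.4 -0.3 -2.2] grip 44.6
(np.float64(0.45068419326484804), np.float64(0.32658096670422865), 0.21, 6.75) shift [0.0012, 0.001, 0.1321] turn [-0.0021, -0.0011, -0.003] rows>= 3
[-39.7  -0.7 342.2]
```

Request:
play_rows(rows=[[[0.0012,0.0003,0.04],[-0.001,-0.001,-0.003],0],[[0.0012,0.0003,0.08],[-0.001,-0.001,-0.003],0],[[0.0012,0.0003,0.11],[-0.001,-0.001,-0.003],0],[[0.0012,0.0003,0.125],[-0.001,-0.001,-0.003],0],[[0.0012,0.0003,0.1325],[-0.001,-0.001,-0.003],0],[[0.0012,0.0003,0.1325],[-0.001,-0.001,-0.003],0]])

```text
clock: 35.08
ee_pos: [0.4507, 0.3273, 0.2112]
orientation: [-0.186, 3.135, 0.002]
contact_force: [0.5, 1.5, -1.4]
finger_gap: 0.0611
gripper_force: 44.7
```

```bash
python3 - <<'E'
from h import *
plan((*B(-.0346),.208,6.75)); print(inB())
E
```

```text
t 35.08 pos [0.4507 0.3273 0.2112] yaw 6.8 gap 0.0611 F [ 0.5  1.5 -1.4] grip 44.7
(np.float64(0.45703983138935955), np.float64(0.3273332060479588), 0.208, 6.75) shift [-0.0063, -0.0007, 0.0032] turn [0.0012, 0.0016, 0.0008] rows>= 1
[-40.9   0.7 211.2]
```

Request:
play_rows(rows=[[[0,0,0.0028],[0,0,0.001],0],[[-0.002,0,0.0028],[0,0,0.001],0],[[-0.004,0,0.0028],[0,0,0.001],0],[[-0.006,0,0.0028],[0,0,0.001],0],[[-0.007,0,0.0028],[0,0,0.001],0],[[-0.0085,0,0.0025],[0,0,0.001],0],[[-0.0095,0,0.002],[0,0,0.001],0],[[-0.0095,0,0.002],[0,0,0.001],0]])

```text
clock: 36.08
ee_pos: [0.4574, 0.3287, 0.208]
orientation: [0.187, -3.131, 0.001]
contact_force: [-13.6, -3.7, 5.7]
finger_gap: 0.0614
gripper_force: 45.5
```

```bash
python3 - <<'E'
from h import *
plan(); print(inB())
E
```

```text
t 36.08 pos [0.4574 0.3287 0.208 ] yaw 6.83 gap 0.0614 F [-13.6  -3.7   5.7] grip 45.5
[-34.1   1.3 208. ]
```

Request:
play_rows(rows=[[[0,0,0],[0,0,0],1],[[0,0,0],[0,0,0],1],[[0,0,0],[0,0,0],1],[[0,0,0],[0,0,0],1],[[0,0,-0.03],[0,0,0],1],[[0,0,-0.08],[0,0,0],1],[[0,0,-0.135],[0,0,0],1],[[0,0,-0.135],[0,0,0],1]])

```text
clock: 37.08
ee_pos: [0.4609, 0.329, 0.349]
orientation: [-0.185, 3.128, 0.011]
contact_force: [-0.9, 0.2, -0.4]
finger_gap: 0.0851
gripper_force: 0.0
```

Request:
play_rows(rows=[[[0,-0.36,0],[0,0,0],1],[[0,-0.36,0],[0,0,0],1],[[0,-0.36,0],[0,0,0],1],[[0,-0.36,0],[0,0,0],1],[[0,-0.36,0],[0,0,0],1],[[0,-0.36,0],[0,0,0],1],[[0,-0.36,0],[0,0,0],1],[[0,-0.36,0],[0,0,0],1]])

```text
clock: 38.08
ee_pos: [0.5019, -0.0283, 0.3427]
orientation: [-0.186, 3.136, 0.002]
contact_force: [0.4, 0.6, -0.4]
finger_gap: 0.0851
gripper_force: 0.0
```

```bash
python3 - <<'E'
from h import *
c=eyes.capture('top'); w=cloud(c); z=w[...,2]
m=((z>.06)&(z<.074)&(w[...,1]>.285)&(w[...,1]<.40)&(w[...,0]>.4)&(w[...,0]<.65)).astype(np.uint8)
m=cv2.morphologyEx(m,cv2.MORPH_OPEN,np.ones((4,4),np.uint8))
for r in rects(w,.05,.08,(.4,.7,.2,.5),extra=m>0): print('row',r)
for r in rects(w,.088,.1,(.4,.7,-.45,-.1),minpx=80): print(r)
for r in rects(w,.008,.03,(.3,.8,-.12,.2),minpx=500): print('lid',r)
for r in rects(w,.04,.056,(.3,.8,-.1,.2)): print('bar',r)
cv2.imwrite('pics/t3.png',cv2.resize(c['pixels'][150:310,160:360,::-1],None,fx=3.7,fy=3.7,interpolation=cv2.INTER_CUBIC))
c=eyes.capture('side'); w=cloud(c)
for r in rects(w,.04,.056,(.3,.8,-.1,.2)): print('bar side',r)
cv2.imwrite('pics/s3.png',cv2.resize(c['pixels'][130:300,200:420,::-1],None,fx=3.5,fy=3.5,interpolation=cv2.INTER_CUBIC))
plan()
E
```

```text
row {'px': array([208., 223.]), 'c': (527.7, 334.8), 'size': (59.5, 182.3), 'ang': -83.9, 'z': np.float64(68.6), 'n': 1065, 'rgb': None}
row {'px': array([204., 252.]), 'c': (448.1, 338.1), 'size': (27.3, 36.6), 'ang': 0.2, 'z': np.float64(68.8), 'n': 111, 'rgb': None}
lid {'px': array([294., 217.]), 'c': (558.0, 85.6), 'size': (77.4, 272.3), 'ang': -89.5, 'z': np.float64(14.8), 'n': 1774, 'rgb': None}
bar side {'px': array([335., 230.]), 'c': (555.0, 44.3), 'size': (19.6, 87.6), 'ang': -89.7, 'z': np.float64(42.8), 'n': 110, 'rgb': None}
t 38.17 pos [ 0.502  -0.0273  0.3429] yaw 6.92 gap 0.0852 F [0.4 0.4 0.3] grip 0.0
```

View pics/t3.png

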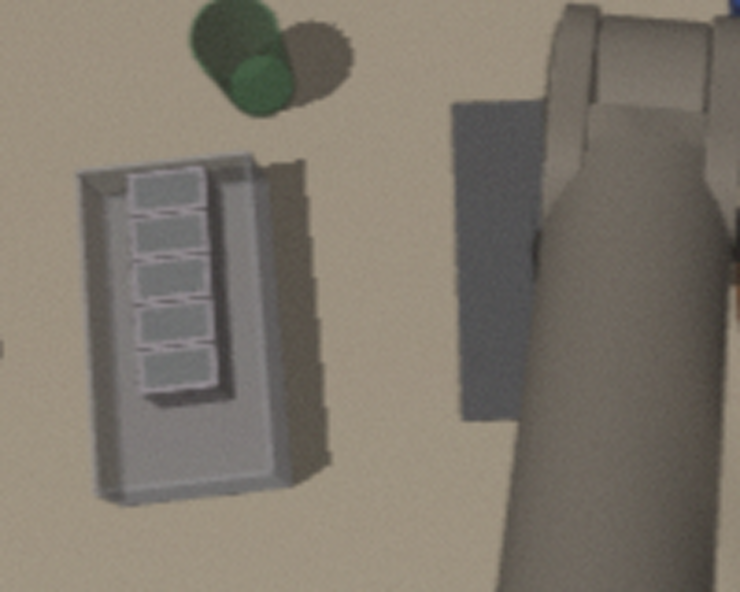

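View pics/s3.png

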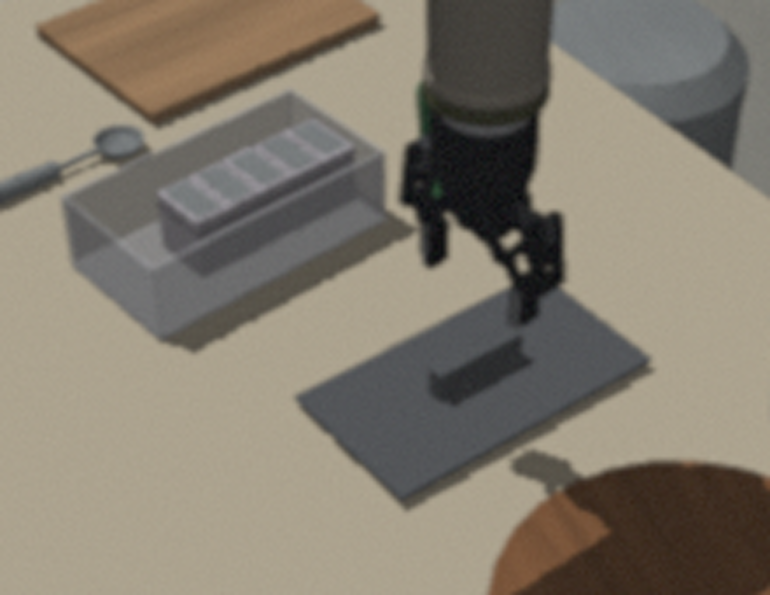

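Both crops show five tins in one straight flush row in the box. The top crop has tin centres from (167,190) to (177,368), parallel to the box wall, and the turntable holds none now. Next I'll check whether the lid shifted, by comparing the bar in the initial and current side views.

```bash
python3 - <<'E'
from h import *; import pickle
for n,c in(('start',pickle.load(open('/tmp/side.pkl','rb'))),('now',eyes.capture('side'))):
    w=cloud(c)
    for r in rects(w,.04,.056,(.3,.8,-.1,.2)): print(n,'bar',r)
    for r in rects(w,.008,.03,(.3,.8,-.12,.2),minpx=500): print(n,'lid',r)
plan((.56,.0455,.30,2.8),(.56,.0455,.191,2.8))
E
```

```text
start bar {'px': array([334., 231.]), 'c': (550.5, 43.1), 'size': (20.1, 79.7), 'ang': -88.1, 'z': np.float64(42.8), 'n': 106, 'rgb': None}
start lid {'px': array([333., 240.]), 'c': (557.8, 44.5), 'size': (152.4, 273.8), 'ang': -86.9, 'z': np.float64(12.8), 'n': 2939, 'rgb': None}
now bar {'px': array([335., 230.]), 'c': (556.2, 44.2), 'size': (19.6, 90.1), 'ang': -87.5, 'z': np.float64(42.7), 'n': 111, 'rgb': None}
now lid {'px': array([333., 241.]), 'c': (557.2, 44.7), 'size': (153.5, 273.0), 'ang': -87.4, 'z': np.float64(12.9), 'n': 2823, 'rgb': None}
t 38.23 pos [ 0.502  -0.0273  0.343 ] yaw 6.94 gap 0.0854 F [-0.3  0.5 -0.8] grip 0.0
(0.56, 0.0455, 0.3, 2.8) shift [-0.0663, 0.0652, 0.0431] turn [0.0014, 0.0005, 0.0722] rows>= 2
(0.56, 0.0455, 0.191, 2.8) shift [0.0, 0.0, 0.109] turn [0.0, 0.0, 0.0] rows>= 2
```

Request:
play_rows(rows=[[[-0.0663,0.0652,0.043],[0,0,0.072],1],[[-0.0663,0.0652,0.043],[0,0,0.072],1],[[-0.0663,0.0652,0.043],[0,0,0.072],1],[[-0.0663,0.0652,0.043],[0,0,0.072],1],[[-0.0663,0.0652,0.043],[0,0,0.072],1]])

```text
clock: 38.85
ee_pos: [0.56, 0.0428, 0.3012]
orientation: [-0.071, 3.139, 0.002]
contact_force: [-0.1, -0.8, -0.5]
finger_gap: 0.0854
gripper_force: 0.0
```

```bash
python3 - <<'E'
from h import *
plan((.56,.0455,.192,2.8))
for r in rects(cloud(eyes.capture('side')),.008,.03,(.3,.8,-.12,.2),minpx=500): print('lid',r)
E
```

```text
t 38.85 pos [0.56   0.0428 0.3012] yaw 2.58 gap 0.0854 F [-0.1 -0.8 -0.5] grip 0.0
(0.56, 0.0455, 0.192, 2.8) shift [0.0001, 0.0026, 0.1093] turn [0.0012, 0.002, -0.0038] rows>= 2
lid {'px': array([333., 240.]), 'c': (557.6, 44.3), 'size': (153.6, 273.7), 'ang': -87.7, 'z': np.float64(12.8), 'n': 2933, 'rgb': None}
```

Request:
play_rows(rows=[[[0,0.002,0.03],[0,0,-0.003],1],[[0,0.002,0.06],[0,0,-0.003],1],[[0,0.002,0.09],[0,0,-0.003],1],[[0,0.002,0.107],[0,0,-0.003],1],[[0,0.002,0.1085],[0,0,-0.003],0],[[0,0.002,0.1085],[0,0,-0.003],0],[[0,0.002,0.1085],[0,0,-0.003],0],[[0,0.002,0.1085],[0,0,-0.003],0],[[0,0.002,0.1085],[0,0,-0.003],0],[[0,0.002,0.1085],[0,0,-0.003],0],[[0,0.002,0.1085],[0,0,-0.003],0],[[0,0.002,0.1085],[0,0,-0.003],0]], newtons=70)

```text
clock: 40.4
ee_pos: [0.5608, 0.0458, 0.1932]
orientation: [-0.077, 3.138, 0.002]
contact_force: [-0.8, -0.0, 5.9]
finger_gap: 0.0151
gripper_force: 69.4
```

```bash
python3 - <<'E'
from h import *
p=monitor.observe()['ee_pos'].round(4)
plan((p[0],p[1],.32,2.8),(.4914,.3314,.32,6.75),(.4914,.3314,.275,6.75))
E
```

```text
t 40.4 pos [0.5608 0.0458 0.1932] yaw 2.82 gap 0.0151 F [-0.8 -0.   5.9] grip 69.4
(np.float64(0.5608), np.float64(0.0458), 0.32, 2.8) shift [-0.0004, 0.0002, -0.1268] turn [0.0014, 0.0029, 0.0004] rows>= 3
(0.4914, 0.3314, 0.32, 6.75) shift [0.0554, 0.2886, -0.0] turn [-0.0, 0.0, -0.0689] rows>= 5
(0.4914, 0.3314, 0.275, 6.75) shift [0.0, 0.0, 0.045] turn [0.0, 0.0, 0.0] rows>= 1
```

Request:
play_rows(rows=[[[0,0,-0.02],[0,0,0],0],[[0,0,-0.055],[0,0,0],0],[[0,0,-0.1],[0,0,0],0],[[0,0,-0.127],[0,0,0],0],[[0,0,-0.127],[0,0,0],0],[[0,0,-0.127],[0,0,0],0]])

```text
clock: 41.15
ee_pos: [0.5596, 0.0458, 0.3178]
orientation: [0.078, -3.14, -0.002]
contact_force: [-0.5, 0.7, -2.9]
finger_gap: 0.0147
gripper_force: 68.5
```

Request:
play_rows(rows=[[[0.004,0.02,0],[0,0,-0.005],0],[[0.01,0.05,0],[0,0,-0.012],0],[[0.017,0.09,0],[0,0,-0.021],0],[[0.025,0.13,0],[0,0,-0.031],0],[[0.033,0.17,0],[0,0,-0.041],0],[[0.04,0.21,0],[0,0,-0.05],0],[[0.048,0.25,0],[0,0,-0.06],0],[[0.053,0.275,0],[0,0,-0.066],0],[[0.0554,0.2886,0],[0,0,-0.069],0],[[0.0554,0.2886,0],[0,0,-0.069],0],[[0.0554,0.2886,0],[0,0,-0.069],0]])

```text
clock: 42.52
ee_pos: [0.4914, 0.3294, 0.3193]
orientation: [-0.181, 3.135, 0.0]
contact_force: [0.5, -0.3, -2.2]
finger_gap: 0.0142
gripper_force: 68.5
```

```bash
python3 - <<'E'
from h import *
plan((.4914,.3314,.275,6.75)); print(inB())
c=eyes.capture('top'); w=cloud(c); z=w[...,2]
for r in rects(w,.115,.16,(.3,.66,.2,.45),minpx=300): print('lid',r)
w=cloud(eyes.capture('side'))
for r in rects(w,.115,.16,(.3,.66,.2,.45),minpx=300): print('lid side',r)
k=(w[...,2]>.12)&(w[...,2]<.155)&(abs(w[...,0]-.49)<.15)&(abs(w[...,1]-.33)<.1); q=w[k]
A=np.c_[q[:,0]-.49,q[:,1]-.33,np.ones(len(q))]; print(len(q),np.linalg.lstsq(A,q[:,2],rcond=None)[0])
cv2.imwrite('pics/t4.png',cv2.resize(c['pixels'][150:310,140:340,::-1],None,fx=3.7,fy=3.7,interpolation=cv2.INTER_CUBIC))
E
```

```text
t 42.52 pos [0.4914 0.3294 0.3193] yaw 6.63 gap 0.0142 F [ 0.5 -0.3 -2.2] grip 68.5
(0.4914, 0.3314, 0.275, 6.75) shift [-0.0001, 0.002, 0.0443] turn [0.0001, 0.0014, -0.0021] rows>= 1
[-2.000e-01 -2.000e+00  3.193e+02]
lid {'px': array([215., 222.]), 'c': (493.0, 310.0), 'size': (113.3, 271.1), 'ang': -82.3, 'z': np.float64(140.8), 'n': 2124, 'rgb': None}
lid side {'px': array([261., 167.]), 'c': (486.8, 328.4), 'size': (156.7, 272.0), 'ang': -83.6, 'z': np.float64(139.0), 'n': 2261, 'rgb': None}
2223 [-0.00119641  0.00131203  0.13918387]
```

View pics/t4.png

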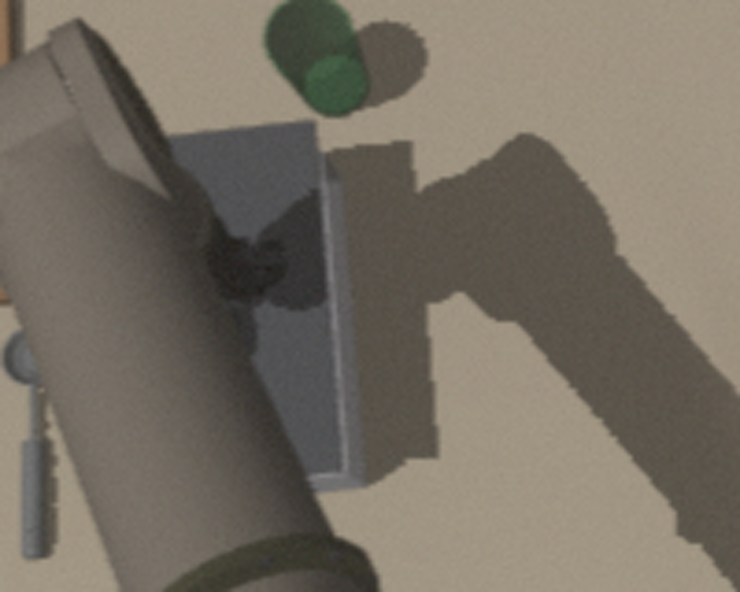

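The crop shows the lid level over the box and parallel to it, its right edge running from (318,125) to (345,470) along the rim. Lowering it now.

Request:
play_rows(rows=[[[0,0.002,0.015],[0,0,-0.002],0],[[0,0.002,0.03],[0,0,-0.002],0],[[0,0.002,0.038],[0,0,-0.002],0],[[0,0.002,0.042],[0,0,-0.002],0],[[0,0.002,0.045],[0,0,-0.002],0],[[0,0.002,0.048],[0,0,-0.002],0],[[0,0.002,0.05],[0,0,-0.002],0],[[0,0.002,0.05],[0,0,-0.002],0]])

```text
clock: 43.62
ee_pos: [0.4904, 0.3332, 0.2693]
orientation: [-0.189, 3.135, 0.002]
contact_force: [-0.4, -1.1, -2.5]
finger_gap: 0.0147
gripper_force: 68.5
```

```bash
python3 - <<'E'
from h import *
plan((.4914,.3314,.265,6.75)); print(inB())
E
```

```text
t 43.62 pos [0.4904 0.3332 0.2693] yaw 6.89 gap 0.0147 F [-0.4 -1.1 -2.5] grip 68.5
(0.4914, 0.3314, 0.265, 6.75) shift [-0.0008, -0.0019, 0.0043] turn [0.001, 0.0011, 0.0025] rows>= 1
[ -0.8   1.9 269.3]
```

Request:
play_rows(rows=[[[-0.0007,-0.0015,0.001],[0,0,0.002],0],[[-0.0007,-0.0015,0.0025],[0,0,0.002],0],[[-0.0007,-0.0015,0.004],[0,0,0.002],0],[[-0.0007,-0.0015,0.005],[0,0,0.002],0],[[-0.0007,-0.0015,0.005],[0,0,0.002],0]])

```text
clock: 44.25
ee_pos: [0.4913, 0.3317, 0.2652]
orientation: [-0.186, 3.135, 0.002]
contact_force: [-3.1, -1.8, 7.0]
finger_gap: 0.0146
gripper_force: 69.6
```

```bash
python3 - <<'E'
from h import *
plan((.4914,.3314,.265,6.75)); print(inB())
E
```

```text
t 44.25 pos [0.4913 0.3317 0.2652] yaw 6.77 gap 0.0146 F [-3.1 -1.8  7. ] grip 69.6
(0.4914, 0.3314, 0.265, 6.75) shift [-0.0001, -0.0003, 0.0002] turn [0.0014, 0.0013, 0.0004] rows>= 1
[-1.000e-01  3.000e-01  2.652e+02]
```

Contact came at exactly the seated height. Now release, rise, move clear and check.

Request:
play_rows(rows=[[[0,0,0],[0,0,0],1],[[0,0,0],[0,0,0],1],[[0,0,0],[0,0,0],1],[[0,0,0],[0,0,0],1],[[0,0,0],[0,0,0],1],[[0,0,-0.02],[0,0,0],1],[[0,0,-0.05],[0,0,0],1],[[0,0,-0.1],[0,0,0],1],[[0,0,-0.1],[0,0,0],1]])

```text
clock: 45.38
ee_pos: [0.4923, 0.3319, 0.3689]
orientation: [-0.185, 3.128, 0.009]
contact_force: [0.5, 1.2, -0.4]
finger_gap: 0.0852
gripper_force: 0.0
```

Request:
play_rows(rows=[[[0,-0.4,0],[0,0,0],1],[[0,-0.4,0],[0,0,0],1],[[0,-0.4,0],[0,0,0],1],[[0,-0.4,0],[0,0,0],1],[[0,-0.4,0],[0,0,0],1],[[0,-0.4,0],[0,0,0],1],[[0,-0.4,0],[0,0,0],1],[[0,-0.4,0],[0,0,0],1],[[0,-0.4,0],[0,0,0],1]])

```text
clock: 46.5
ee_pos: [0.5383, -0.0643, 0.3633]
orientation: [-0.187, 3.136, 0.003]
contact_force: [0.1, 0.5, -0.2]
finger_gap: 0.0851
gripper_force: 0.0
```

```bash
python3 - <<'E'
from h import *
plan()
for n in('top','side'):
    c=eyes.capture(n); w=cloud(c)
    for r in rects(w,.078,.1,(.3,.66,.2,.45),minpx=300): print(n,'lid',r)
    k=(w[...,2]>.078)&(w[...,2]<.096)&(abs(w[...,0]-.4914)<.13)&(abs(w[...,1]-.3314)<.07); q=w[k]
    A=np.c_[q[:,0]-.4914,q[:,1]-.3314,np.ones(len(q))]; print(len(q),np.linalg.lstsq(A,q[:,2],rcond=None)[0].round(4))
    if n=='side': cv2.imwrite('pics/s5.png',cv2.resize(c['pixels'][100:340,160:480,::-1],None,fx=2.4,fy=2.4,interpolation=cv2.INTER_CUBIC))
E
```

```text
t 46.5 pos [ 0.5383 -0.0643  0.3633] yaw 6.84 gap 0.0851 F [ 0.1  0.5 -0.2] grip 0.0
top lid {'px': array([206., 237.]), 'c': (491.1, 332.6), 'size': (149.6, 271.2), 'ang': -83.3, 'z': np.float64(86.7), 'n': 4553, 'rgb': None}
3985 [ 0.0009 -0.      0.0867]
side lid {'px': array([262., 180.]), 'c': (487.3, 331.3), 'size': (154.9, 273.2), 'ang': -82.5, 'z': np.float64(84.8), 'n': 2324, 'rgb': None}
1948 [-0.0008  0.001   0.085 ]
```

View pics/s5.png

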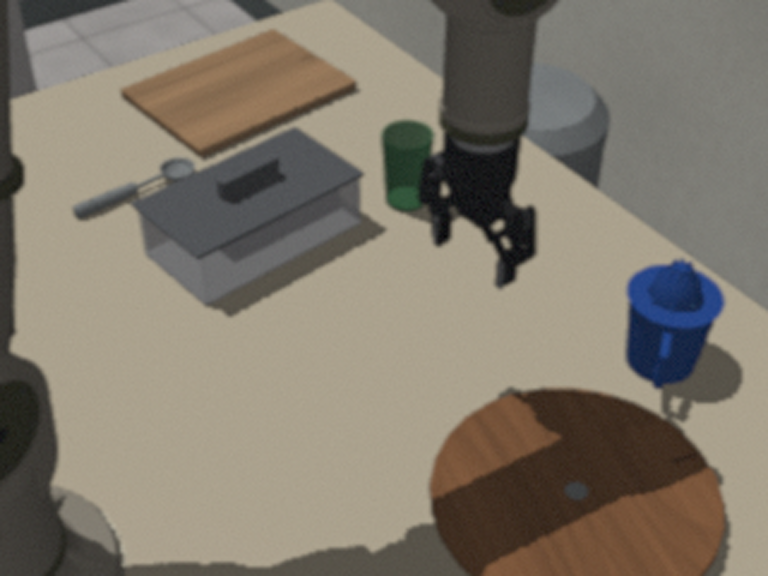

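The lid sits level: its top is at 86.7 mm (86 mm expected), the slope is about 0.001 and it is centred. The crop shows it flush on the box around (250,190), with the turntable empty and the gripper clear.

```bash
python3 -c "
from bench import ctrl; print(ctrl.hand_in())"
```

```text
the job is handed in; nothing more can be done
None
```

All four tins that were on the turntable now stand flush in one row with tin0, the lid is fully seated, and the job was handed in at about 46.5 s; the hand-in call returned no verdict.

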